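# Un-nest two mixing cups and put each in its size row

## Task

On the stone store's mending bench a slim orange mixing cup has been left standing inside a wide blue one. Pull the two apart and set each one upright on the free place of its own row: the orange cup on the board with orange spots, the blue cup on the board with blue spots, centred on its spot. Set them down gently rather than dropping them, and leave the cups that already stand in the rows where they are.

Things in the scene. Friction and masses are not known exactly. Their poses are not given: they have to be found in the camera images.
- small_cup_mid (a point): centre (half-way up) of the slim orange cup that stands inside the wide blue cup on the bench: straight-sided, 50 mm across, 100 mm tall, wall 3 mm, open top, about 70 g; the point is 50 mm above its foot, z runs up along its axis. At the start its foot is 4 mm above the bench and its top 44 mm sticks out of the blue cup, with about 4 mm play all round
- large_cup_mid (a point): centre (half-way up) of the wide blue cup on the bench that holds the orange one: straight-sided, 66 mm across, 60 mm tall, wall 4 mm, floor 4 mm, open top, about 90 g; the point is 30 mm above its foot, z runs up along its axis
- free_small (a point): free place of the small row: centre of the empty orange spot (62 mm across, white dot in the middle), on the top face of a fixed wooden board 12 mm thick (z = 0.012), 96 mm wide and 290 mm long, with three orange spots 95 mm apart; the other two carry slim orange cups. y runs along the row, x across it, z up
- free_large (a point): free place of the large row: centre of the empty blue spot (78 mm across, white dot in the middle), on the top face of a fixed wooden board 12 mm thick (z = 0.012), 96 mm wide and 310 mm long, with three blue spots 105 mm apart; the other two carry wide blue cups. y runs along the row, x across it, z up
- large_a_mid (a point): wide blue cup already standing in the large row: 66 mm across, 60 mm tall, open top; leave it standing. The point is its centre, half-way up (30 mm above its foot)
- large_b_mid (a point): wide blue cup already standing in the large row: 66 mm across, 60 mm tall, open top; leave it standing. The point is its centre, half-way up (30 mm above its foot)
- small_a_mid (a point): slim orange cup already standing in the small row: 50 mm across, 100 mm tall, open top; leave it standing. The point is its centre, half-way up (50 mm above its foot)
- small_b_mid (a point): slim orange cup already standing in the small row: 50 mm across, 100 mm tall, open top; leave it standing. The point is its centre, half-way up (50 mm above its foot)
- small_cup: the same slim orange cup, origin at the centre of its foot
- large_cup: the same wide blue cup, origin at the centre of its foot
Not all that is in view belongs to the job. What is shaped like the large_cup but pink is not meant.

How it is judged:
On the way:
1. the orange cup is drawn clear out of the blue cup, which stays standing on the bench (z of small_cup_mid in the frame of large_cup_mid above 0.085 m and angle between large_cup_mid's own z axis and vertical below 0.17 rad and height (world z) of large_cup_mid below 0.045 m), for 0.1 s.
At the end, for the whole second after the job is handed in: both cups stand upright (within 10 degrees) on the boards, the orange one within 18 mm of the centre of the free orange spot and the blue one within 18 mm of the centre of the free blue spot, foot on the board (within 8 mm), released and at rest (horizontal distance between small_cup_mid and free_small below 0.018 m and z of small_cup_mid in the frame of free_small between 0.042 and 0.058 m and angle between each of small_cup_mid, large_cup_mid's own z axis and vertical below 0.17 rad and horizontal distance between large_cup_mid and free_large below 0.018 m and z of large_cup_mid in the frame of free_large between 0.022 and 0.038 m and linear speed of each of small_cup, large_cup below 0.02 m/s and contact force between each of small_cup, large_cup and the fingers below 0.1 N); the robot touches nothing.
It fails at once if a cup already in its row is shifted more than 20 mm or knocked over (distance of any of large_a_mid, large_b_mid, small_a_mid, small_b_mid from where it was at the start of the episode above 0.02 m or angle between any of large_a_mid, large_b_mid, small_a_mid, small_b_mid's own z axis and vertical above 0.3 rad).
It fails at once if a cup is dropped: it falls freely faster than 0.6 m/s (from about 20 mm or more) ((linear speed of small_cup above 0.6 m/s and contact force between small_cup and the fingers below 0.1 N) or (linear speed of large_cup above 0.6 m/s and contact force between large_cup and the fingers below 0.1 N)).
It also fails if it takes over 64 s, if anything falls off the work surface, if the arm or the gripper's body presses on something with over 40 N, if the wrist force passes 120 N, or if a joint passes its speed limit or range.

## Robot

A 6-joint arm with a two-finger parallel gripper is mounted at the origin on the work surface. World frame = base frame: x ahead of the robot, y to its left, z up, the work surface at z = 0. Lengths are in m, angles in rad, forces in N, time in s.
With the tool pointing down it reaches from about 0.375 to 0.9 m from the base axis. Payload 3.1 kg.
Tool frame: the origin (TCP) lies on the centre line of the jaws, within the pads' length; the fingertips stand ahead of it and the grasp point (between the pads) lies 3 mm ahead of it (robot.tip_reach is the z of the fingertips in the tool frame, in m); z points along the fingers, y is the line along which they close (so a half turn about z gives the same grasp; the last joint's range is limited). The gripper opens to 87 mm and grips with 3 to 60 N. Pads are 19 mm wide; open, the fingers measure 117 mm over their backs; the gripper's body (75 mm by 190 mm) begins 51 mm behind the grasp point.
Start: joints at [0.964, 0.527, 1.433, -0, 1.181, -0.178], TCP at [0.26, 0.568, 0.245] pointing down, gripper open.
Joint ranges: [-3.08, 3.08], [-0.75, 2.2], [0.22, 2.44], [-1.43, 4.57], [0, 2.65], [-2.85, 2.85]. Speed limits (rad/s): [2.79, 2.79, 3.14, 3.14, 3.14, 3.14].

## Interface

Orientations are given as a unit quaternion [x, y, z, w].
In Python, from rig import sensors, eyes, ticket, robot gives the robot as it stands.
- The arm moves only by the tool drive_tool, never from a script. Its argument "deltas" is a list that holds one entry, the list of rows, each a list of 6 numbers: the shift along the tool's x, y, z in mm, then the turn, a rotation vector about the tool's x, y, z in rad. A call has 1 to 8 rows; each row shifts and turns the commanded pose from where the row before left it, along the tool's axes as they then stand; what a row does not reach is not made up. A row lasts 1/12 s, in which the tool goes at most 41.7 mm and 7.16 degrees, less where a joint would pass 70% of its speed; a pose out of reach is approached as far as the arm can. A call is refused whole if a number of a shift passes 41.7 or a number of a turn 0.125, either way. A call with a gripper value outside its range is refused whole. "gripper" is the opening in per cent of the stroke, from 0 (shut) to 100 (fully open), set as the call begins (left out, the last holds). The fingers move at their own pace and stop on an object; "squeeze" is the grip in N (left out, the last holds). Time passes only in rows, so rows that do not move let the fingers close. It gives the time, the measured TCP pose, the force, the opening and the grip force at its end, in the units of the state.
- sensors.get_obs(): the state, without advancing time (a new reading comes with each control period).
- eyes.camera(name): name is "scene" or "side" or "wrist"; returns a dict with "img" (480x640x3 uint8, red, green, blue), "fov_y" (degrees; the focal length in pixels is half the picture's height over the tangent of half this angle, whatever the lens; pixels are square), "cx", "cy" (the principal point, pixels), "D" ([k1, k2, p1, p2, k3] as OpenCV has them; the pictures are not rectified), "xyz" and "attitude" of the camera in the world; the wrist camera has in their place "hand_eye" (4x4, takes a point from camera to tool coordinates, whose origin is the TCP and whose axes are the flange's). Camera axes: x right, y up, looking along -z (the intrinsics and any distortion apply to the point x, -y, -z); pixel columns grow to the right and rows downward; lengths in m; the calibration is good to about 2 mm. A picture is of the moment at which its call begins: read the wrist's pose just before it. There is no depth.
- ticket.hand_in(): hands the job in; it is judged then, once.
The state is a dict: "time": time; "q": joint angles; "joint_velocities": joint speeds; "joint_torque": joint torques, N m; "position": TCP position; "tool_rot": TCP orientation; "ft_force": force on the tool from outside, world axes, zero at the start; "moment": the same for the moment, N m; "grip_width": finger opening in m; "grip_force": force on a finger pad.
Only numpy, scipy, OpenCV 4.12 (cv2) and the standard library are available. Lean on these libraries where they do the work, as an engineer would, in place of code of your own. Each camera call takes 0.05 s, during which the arm holds its last target. There are 200 camera calls.

## Working session

There is one attempt and no reset: what is moved stays moved. The work goes in short steps, Python scripts to look and compute and a tool call to move; the robot and the scene stay as the last step left them, time stands still between calls to the robot, and variables do not carry over. Pictures are saved under pics/ and viewed, at most 11 in all, crops included, and the job is handed in when it is done.

Besides the shell and the picture viewer there is one more tool, called after ">>>" as name(argument=value, ...), one argument or row to a line, values as JSON. drive_tool: Moves the arm, as the interface text tells. Its arguments: {"type":"object","properties":{"deltas":{"type":"array"},"gripper":{"type":"number"},"squeeze":{"type":"number"}},"required":["deltas"]}

```bash
mkdir -p pics; ls; python3 - <<'E'
from rig import sensors, eyes, robot
import cv2,numpy as np,pickle
o=sensors.get_obs();print(o['time'],o['position'],o['tool_rot'],o['grip_width'],robot.tip_reach)
for n in ['scene','side']:
    c=eyes.camera(n);pickle.dump(c,open(n+'.pkl','wb'))
    cv2.imwrite(f'pics/{n}0.png',c['img'][:,:,::-1]);print({k:v for k,v in c.items() if k!='img'})
E
```

```text
pics
0.0 [0.25945007 0.56784644 0.24357401] [ 2.12771078e-01  9.77101478e-01 -1.00312102e-03 -4.06059597e-04] 0.08674016001045018 0.022
{'fov_y': 47.52518022874559, 'cx': 317.50286081980505, 'cy': 236.53738597887136, 'D': array([-0.06325943,  0.        ,  0.        ,  0.        ,  0.        ]), 'xyz': array([ 0.934296  , -0.57156866,  0.90034154]), 'attitude': array([0.31494979, 0.1087247 , 0.3008815 , 0.89356359])}
{'fov_y': 47.68794248944368, 'cx': 316.56441874561136, 'cy': 246.1927766097412, 'D': array([-0.06511106,  0.        ,  0.        ,  0.        ,  0.        ]), 'xyz': array([0.47392956, 0.70375522, 0.9514399 ]), 'attitude': array([-0.01378719,  0.33751609,  0.94005048, -0.04688182])}
```

View pics/scene0.png

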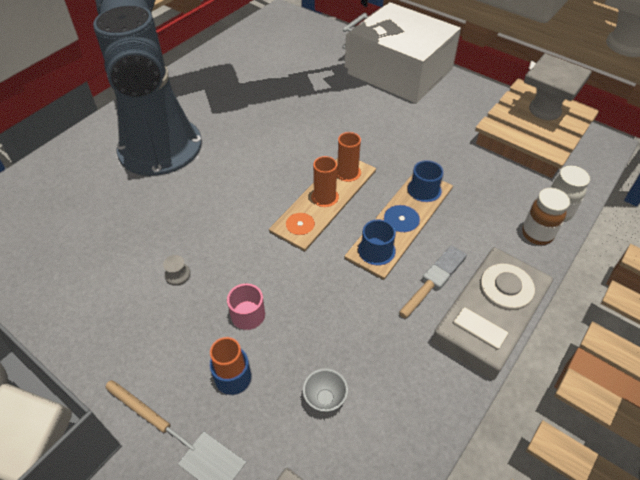

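View pics/side0.png

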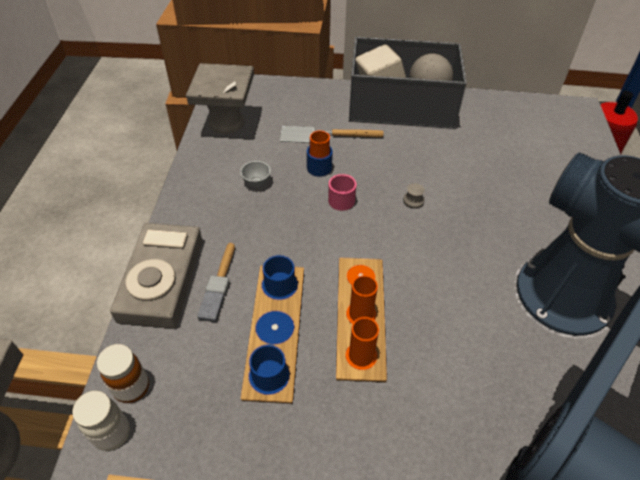

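The scene view shows the nested pair with its orange rim at about (227,352). The free spots are at (301,223) for orange and (402,218) for blue. In the side view these are about (319,138), (361,272) and (275,327). The pink cup next to the pair is the decoy.

```bash
cat > h.py <<'E'
import cv2,numpy as np
from scipy.spatial.transform import Rotation as R
def KM(c):
    f=240/np.tan(np.radians(c['fov_y'])/2)
    return np.array([[f,0,c['cx']],[0,f,c['cy']],[0,0,1.]])
def pose(c,obs=None):
    if 'hand_eye' in c:
        T=np.eye(4);T[:3,:3]=R.from_quat(obs['tool_rot']).as_matrix();T[:3,3]=obs['position']
        T=T@np.array(c['hand_eye']);return T[:3,:3],T[:3,3]
    return R.from_quat(c['attitude']).as_matrix(),np.array(c['xyz'])
def onplane(c,uv,z,obs=None):
    p=cv2.undistortPoints(np.array(uv,float).reshape(-1,1,2),KM(c),np.array(c['D']))[:,0]
    M,t=pose(c,obs);d=np.c_[p[:,0],-p[:,1],-np.ones(len(p))]@M.T
    return t+d*((z-t[2])/d[:,2])[:,None]
def project(c,P,obs=None):
    M,t=pose(c,obs);q=(np.array(P,float).reshape(-1,3)-t)@M;q=q*[1,-1,-1]
    return cv2.projectPoints(q,np.zeros(3),np.zeros(3),KM(c),np.array(c['D']))[0][:,0]
E
python3 - <<'E'
from h import *;import pickle
S=pickle.load(open('scene.pkl','rb'));D=pickle.load(open('side.pkl','rb'))
np.set_printoptions(precision=4,suppress=True)
for n,z,a,b in [('or rim',.104,(227,352),(319,138)),('fs',.012,(300.5,223.5),(361,275)),('fl',.012,(402,218),(275,327)),('smallmid',.112,(325.5,166),(364,287)),('smallfar',.112,(349,141),(365,329)),('large1',.072,(378.5,235),(279,267)),('large2',.072,(428,172),(268,357)),('pink',.06,(245.5,299),(342,186)),
 ('bowl',.03,(325,391),(256,173)),('knob',.02,(177,267),(414,195))]:
    print(n,onplane(S,a,z)[0],onplane(D,b,z)[0])
out=[]
for c,r in((S,(200,325,260,400)),(D,(295,120,345,185))):
    im=c['img'][r[1]:r[3],r[0]:r[2],::-1];out.append(cv2.resize(im,(390,488),interpolation=cv2.INTER_CUBIC))
cv2.imwrite('pics/c1.png',np.hstack(out))
E
```

```text
or rim [ 0.57   -0.3405  0.104 ] [ 0.5644 -0.3308  0.104 ]
fs [0.4453 0.003  0.012 ] [0.4411 0.003  0.012 ]
fl [0.6101 0.1471 0.012 ] [0.6063 0.1497 0.012 ]
smallmid [0.4444 0.0924 0.112 ] [0.4377 0.1052 0.112 ]
smallfar [0.4383 0.1856 0.112 ] [0.4319 0.1966 0.112 ]
large1 [0.6185 0.0332 0.072 ] [0.6102 0.0445 0.072 ]
large2 [0.6076 0.2452 0.072 ] [0.6013 0.2483 0.072 ]
pink [ 0.5038 -0.2293  0.06  ] [ 0.4989 -0.2157  0.06  ]
bowl [ 0.7168 -0.2723  0.03  ] [ 0.7148 -0.2707  0.03  ]
knob [ 0.3235 -0.2402  0.02  ] [ 0.3245 -0.2444  0.02  ]
```

View pics/c1.png

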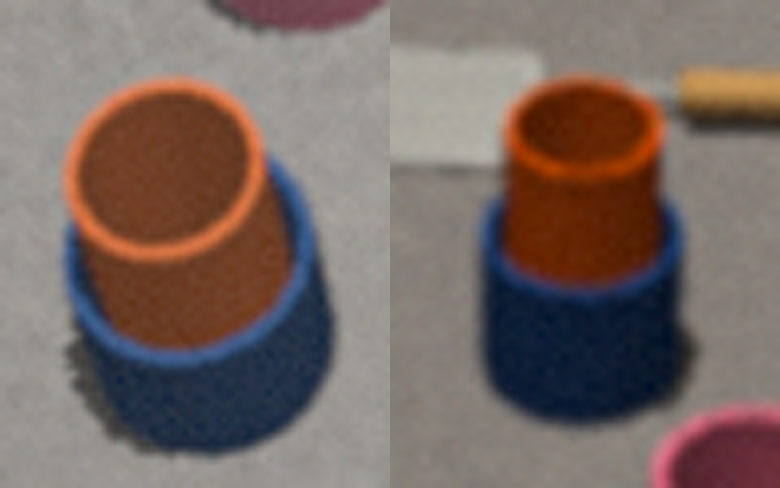

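The cropped rims put the nested pair at about (0.567, -0.338). The two cameras agree to within a few mm. I'll first turn the tool so the jaws close across the rows.

>>> drive_tool(
  deltas=[
    [[0,0,0,0,0,0.125],[0,0,0,0,0,0.125],[0,0,0,0,0,0.125],[0,0,0,0,0,0.125],[0,0,0,0,0,0.125],[0,0,0,0,0,0.125],[0,0,0,0,0,0.125],[0,0,0,0,0,0.125]],
  ],
  gripper=100,
)

```text
time: 0.77
position: [0.2596, 0.5681, 0.2439]
tool_rot: [0.658, 0.753, -0.001, 0.0]
ft_force: [-0.0, -0.4, 0.2]
grip_width: 0.0867
grip_force: 0.0
```

>>> drive_tool(
  deltas=[
    [[0,0,0,0,0,0.1],[-40,14,0,0,0,0],[-40,14,0,0,0,0],[-40,14,0,0,0,0],[-40,14,0,0,0,0],[-40,14,0,0,0,0],[-40,14,0,0,0,0],[-40,14,0,0,0,0]],
  ],
)

```text
time: 1.43
position: [0.3676, 0.2955, 0.2443]
tool_rot: [0.692, 0.722, -0.0, -0.0]
ft_force: [1.3, 0.1, 0.1]
grip_width: 0.0873
grip_force: 0.0
```

>>> drive_tool(
  deltas=[
    [[-40,14,0,0,0,0],[-40,14,0,0,0,0],[-40,14,0,0,0,0],[-40,14,0,0,0,0],[-40,14,0,0,0,0],[-40,14,0,0,0,0],[-40,14,0,0,0,0],[-40,14,0,0,0,0]],
  ],
)

```text
time: 2.1
position: [0.491, -0.0144, 0.2444]
tool_rot: [0.692, 0.722, -0.0, -0.0]
ft_force: [0.8, 0.5, 0.1]
grip_width: 0.0871
grip_force: 0.0
```

>>> drive_tool(
  deltas=[
    [[-40,7.5,0,0,0,0],[-40,7.5,0,0,0,0],[-40,7.5,0,0,0,0],[-40,7.5,0,0,0,0],[-40,7.5,0,0,0,0],[-40,7.5,0,0,0,0],[-40,7.5,0,0,0,0],[-34,6,0,0,0,0]],
  ],
)

```text
time: 2.77
position: [0.5625, -0.3265, 0.244]
tool_rot: [0.693, 0.721, -0.0, 0.0]
ft_force: [1.4, 0.3, 0.4]
grip_width: 0.0868
grip_force: 0.0
```

```bash
python3 - <<'E'
from rig import sensors, eyes
import cv2,pickle
from h import *
c=eyes.camera('wrist');o=sensors.get_obs();c=eyes.camera('wrist')
pickle.dump((c,o),open('w1.pkl','wb'));cv2.imwrite('pics/w1.png',c['img'][:,:,::-1])
print(o['time'],o['position'],o['tool_rot'],o['ft_force']);print(c['hand_eye'],c['fov_y'])
print(project(c,[[.567,-.338,.104],[.5,-.22,.06]],o))
E
```

```text
2.8167 [ 0.56416758 -0.33391028  0.24413214] [ 0.69375916  0.72019319 -0.00161961  0.00416751] [ 3.24805302 -4.49471089  0.81591516]
[[-7.83476020e-04  9.59417992e-01  2.81986708e-01  7.72207783e-02]
 [ 9.99999638e-01  6.57911968e-04  5.39965724e-04 -2.36568898e-04]
 [ 3.32530401e-04  2.81987029e-01 -9.59418160e-01 -1.41231562e-01]
 [ 0.00000000e+00  0.00000000e+00  0.00000000e+00  1.00000000e+00]] 67.06165856655694
[[321.0991959  234.6960581 ]
 [245.53448234  80.99863737]]
```

View pics/w1.png

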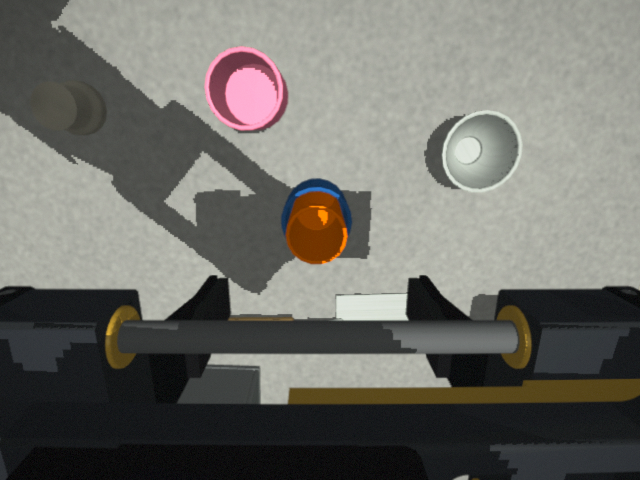

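The wrist picture shows the orange rim centred near (317,234), with the pink cup at (245,88) and the bowl at (482,150). I'll refine from a settled picture.

```bash
python3 - <<'E'
from rig import sensors, eyes
from h import *
from scipy.optimize import least_squares
for _ in range(3): c=eyes.camera('wrist')
o=sensors.get_obs();c=eyes.camera('wrist')
hsv=cv2.cvtColor(c['img'],cv2.COLOR_RGB2HSV)
m=((hsv[:,:,0]<18)&(hsv[:,:,1]>170)&(hsv[:,:,2]>60)).astype(np.uint8);m[275:]=0
n,l,s,_=cv2.connectedComponentsWithStats(m);k=1+np.argmax(s[1:,4])
x,y,w,h,a=s[k];print('orange',s[k])
# model silhouettes: rim circle bbox (bottom,left,right)
th=np.linspace(0,2*np.pi,200)
def ring(p,z,r):return project(c,np.c_[p[0]+r*np.cos(th),p[1]+r*np.sin(th),0*th+z],o)
def f(p):
    q=ring(p,.104,.025);return [q[:,0].min()-x,q[:,0].max()-(x+w-1),q[:,1].max()-(y+h-1)]
r=least_squares(f,[.567,-.338]);print(r.x,r.fun,o['position'],o['tool_rot'],o['ft_force'],o['time'])
b=((hsv[:,:,0]>100)&(hsv[:,:,0]<125)&(hsv[:,:,1]>130)).astype(np.uint8);b[275:]=0
n,l,s,_=cv2.connectedComponentsWithStats(b);k=1+np.argmax(s[1:,4]);print('blue',s[k])
x,y,w,h,a=s[k]
def g(p):
    q=np.vstack([ring(p,.06,.033),ring(p,.0,.033)]);return [q[:,0].min()-x,q[:,0].max()-(x+w-1),q[:,1].min()-y]
r=least_squares(g,[.567,-.338]);print(r.x,r.fun)
E
```

```text
orange [ 290  206   60   69 3384]
[ 0.56284939 -0.3343084 ] [-1.24348995  1.24277364  0.06511858] [ 0.56172802 -0.32274099  0.2436005 ] [ 6.92280217e-01  7.21627272e-01  1.47690816e-04 -1.46994692e-03] [-0.10613172  0.32547227 -0.61332811] 3.0167
blue [ 285  192   69   56 1015]
[ 0.56272489 -0.34032919] [-1.31636508  1.31547895  0.08251552]
```

```bash
cat > cup.py <<'E'
from rig import sensors, eyes
from h import *
from scipy.optimize import least_squares
for _ in range(3): c=eyes.camera('wrist')
o=sensors.get_obs();c=eyes.camera('wrist')
hsv=cv2.cvtColor(c['img'],cv2.COLOR_RGB2HSV)
m=((hsv[:,:,0]<18)&(hsv[:,:,1]>170)&(hsv[:,:,2]>60)).astype(np.uint8);m[300:]=0
n,l,s,_=cv2.connectedComponentsWithStats(m);k=1+np.argmax(s[1:,4])
x,y,w,h,a=s[k];print('orange',s[k])
th=np.linspace(0,2*np.pi,200)
def ring(p,z,r):return project(c,np.c_[p[0]+r*np.cos(th),p[1]+r*np.sin(th),0*th+z],o)
def f(p):
    q=ring(p,.104,.025);return [q[:,0].min()-x,q[:,0].max()-(x+w-1),q[:,1].max()-(y+h-1)]
r=least_squares(f,[.567,-.338]);print(r.x,r.fun,o['position'],o['tool_rot'],o['time'])
d=(R.from_quat(o['tool_rot']).inv().apply(np.r_[r.x,.091]-o['position'])*1000);print('tool delta mm (TCP z .091)',d)
E
python3 cup.py
```

```text
orange [ 289  206   60   73 3427]
[ 0.5630853  -0.33770247] [-1.0179953   1.01791028  0.05355424] [ 0.56237839 -0.32183466  0.24465103] [ 6.91482263e-01  7.22393318e-01  4.12874714e-05 -4.15263165e-04] 3.2167
tool delta mm (TCP z .091) [-1.59844923e+01  9.18116716e-02  1.53640531e+02]
```

>>> drive_tool(
  deltas=[
    [[-16,0.5,0,0,0,0],[0,0,30,0,0,0],[0,0,35,0,0,0],[0,0,30,0,0,0],[0,0,15,0,0,0],[0,0,0,0,0,0],[0,0,0,0,0,0],[0,0,0,0,0,0]],
  ],
)

```text
time: 3.93
position: [0.5647, -0.3408, 0.136]
tool_rot: [0.692, 0.722, 0.0, 0.002]
ft_force: [-0.1, -0.2, -0.1]
grip_width: 0.0868
grip_force: 0.0
```

```bash
python3 cup.py; python3 - <<'E'
from rig import eyes
import cv2
cv2.imwrite('pics/w2.png',eyes.camera('wrist')['img'][:,:,::-1])
E
```

```text
orange [ 268  211   95   89 6881]
[ 0.56226338 -0.3233639 ] [-2.32375521  2.32660626  0.20746397] [ 0.56469804 -0.3404959   0.13657129] [6.92056960e-01 7.21840280e-01 7.61696854e-05 1.94153715e-03] 4.0833
tool delta mm (TCP z .091) [17.34218871 -1.83845551 45.51971291]
```

View pics/w2.png

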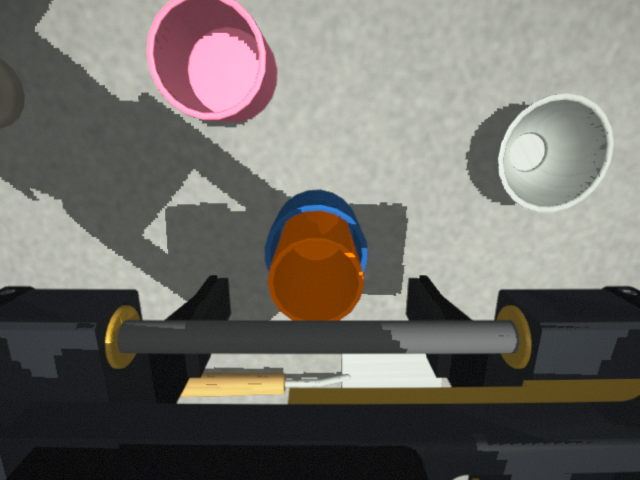

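The rim now spans about x 268–363 and y 238–322, so its centre is near (316,280), between the fingers.

```bash
cat > st.py <<'E'
from rig import sensors, eyes
from h import *
def look(uv,z):
    eyes.camera('wrist');o=sensors.get_obs();c=eyes.camera('wrist')
    p=onplane(c,uv,z,o)
    for q in p: print(q,'tool mm',R.from_quat(o['tool_rot']).inv().apply(q-o['position'])*1000)
    print(o['position'],o['tool_rot'],c['cx'],c['cy'])
E
python3 -c "
from st import *
look([(316,280),(268,280),(363,280),(316,238),(316,322)],.104)"
```

```text
[ 0.56271646 -0.33643382  0.104     ] tool mm [ 3.57555408 -1.33285254 31.8098577 ]
[ 0.53796684 -0.33745436  0.104     ] tool mm [  3.59763841 -26.1034651   31.77131999]
[ 0.58695686 -0.33545287  0.104     ] tool mm [ 3.53535555 22.92733239 31.84762833]
[ 0.56181668 -0.3138502   0.104     ] tool mm [26.17701549 -1.28123608 31.77703411]
[ 0.56368374 -0.36072758  0.104     ] tool mm [-20.73735707  -1.38900941  31.84516581]
[ 0.56414727 -0.33990591  0.13581706] [6.92064893e-01 7.21834504e-01 5.72770760e-05 1.06333445e-03] 317.89702750263064 237.60852474190455
```

>>> drive_tool(
  deltas=[
    [[3,-1.3,10,0,0,0],[0,0,15,0,0,0],[0,0,12,0,0,0],[0,0,8,0,0,0],[0,0,0,0,0,0],[0,0,0,0,0,0]],
  ],
)

```text
time: 4.78
position: [0.5619, -0.3363, 0.0886]
tool_rot: [0.692, 0.722, -0.0, -0.001]
ft_force: [0.5, 0.5, -0.1]
grip_width: 0.0871
grip_force: 0.0
```

>>> drive_tool(
  deltas=[
    [[0,0,0,0,0,0],[0,0,0,0,0,0],[0,0,0,0,0,0],[0,0,0,0,0,0],[0,0,0,0,0,0],[0,0,0,0,0,0],[0,0,0,0,0,0],[0,0,0,0,0,0]],
  ],
  gripper=40,
  squeeze=12,
)

```text
time: 5.45
position: [0.5624, -0.3367, 0.0898]
tool_rot: [0.692, 0.722, 0.0, 0.0]
ft_force: [-0.9, 0.1, 0.7]
grip_width: 0.0503
grip_force: 12.0
```

Gripped at 50 mm. Drawing it out slowly.

>>> drive_tool(
  deltas=[
    [[0,0,-5,0,0,0],[0,0,-10,0,0,0],[0,0,-15,0,0,0],[0,0,-20,0,0,0],[0,0,-25,0,0,0],[0,0,-25,0,0,0],[0,0,-20,0,0,0],[0,0,-10,0,0,0]],
  ],
)

```text
time: 6.12
position: [0.5634, -0.3375, 0.2236]
tool_rot: [0.692, 0.722, 0.0, 0.003]
ft_force: [0.1, 0.4, -0.3]
grip_width: 0.0499
grip_force: 12.0
```

>>> drive_tool(
  deltas=[
    [[0,0,-10,0,0,0],[0,0,0,0,0,0],[0,0,0,0,0,0],[0,0,0,0,0,0]],
  ],
)

```text
time: 6.45
position: [0.5615, -0.336, 0.2281]
tool_rot: [0.692, 0.722, -0.0, -0.001]
ft_force: [-0.6, -0.3, -1.0]
grip_width: 0.05
grip_force: 12.0
```

```bash
python3 - <<'E'
from rig import eyes,sensors
import cv2,numpy as np,pickle
c=eyes.camera('scene');d=eyes.camera('side')
pickle.dump((c,d),open('l1.pkl','wb'))
a=cv2.resize(c['img'][230:420,130:330],(400,380));b=cv2.resize(d['img'][40:210,240:420],(400,380))
cv2.imwrite('pics/l1.png',np.hstack([a,b])[:,:,::-1]);print(sensors.get_obs()['position'])
E
```

```text
[ 0.56154707 -0.33607693  0.2278863 ]
```

View pics/l1.png

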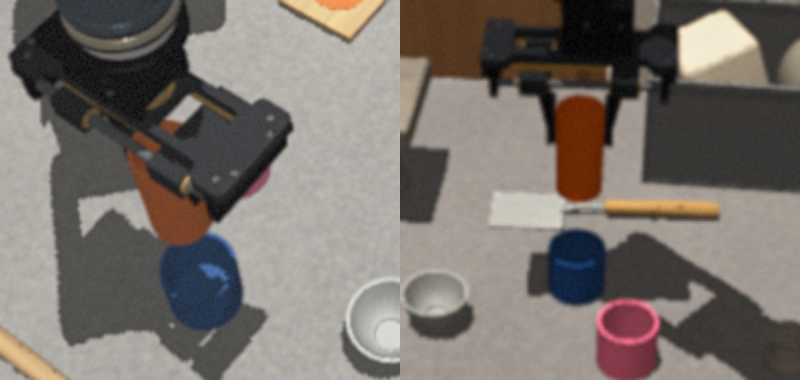

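The orange cup is clear and the blue one still stands. I'll move to just short of the free orange spot and look.

>>> drive_tool(
  deltas=[
    [[20,-8,0,0,0,0],[35,-14,0,0,0,0],[40,-16,0,0,0,0],[41,-16,0,0,0,0],[41,-16,0,0,0,0],[41,-16,0,0,0,0],[35,-14,0,0,0,0],[18,-7,0,0,0,0]],
  ],
)

```text
time: 7.22
position: [0.4433, -0.0738, 0.2285]
tool_rot: [0.691, 0.722, -0.001, -0.003]
ft_force: [0.2, -0.4, -0.2]
grip_width: 0.0501
grip_force: 12.0
```

>>> drive_tool(
  deltas=[
    [[0,0,0,0,0,0],[0,0,0,0,0,0],[0,0,0,0,0,0],[0,0,0,0,0,0],[0,0,0,0,0,0]],
  ],
)

```text
time: 7.63
position: [0.4482, -0.0793, 0.2294]
tool_rot: [0.693, 0.721, 0.0, 0.0]
ft_force: [0.0, -0.1, -0.2]
grip_width: 0.0502
grip_force: 12.0
```

```bash
python3 - <<'E'
from rig import eyes,sensors
from h import *
import pickle
eyes.camera('wrist');o=sensors.get_obs();c=eyes.camera('wrist');pickle.dump((c,o),open('w3.pkl','wb'))
cv2.imwrite('pics/w3.png',c['img'][:,:,::-1]);print(o['position'],o['tool_rot'],o['q'],project(c,[[.443,.003,.012],[.608,.148,.012]],o))
E
```

```text
[ 0.44803733 -0.07918388  0.22939418] [6.92622028e-01 7.21300697e-01 1.09056740e-05 1.74351242e-04] [-4.21319987e-01  3.23114964e-01  1.86160726e+00 -1.18698691e-04
  9.56534781e-01 -4.61812135e-01] [[316.41711816 125.7440474 ]
 [515.48809638 -41.15175414]]
```

View pics/w3.png

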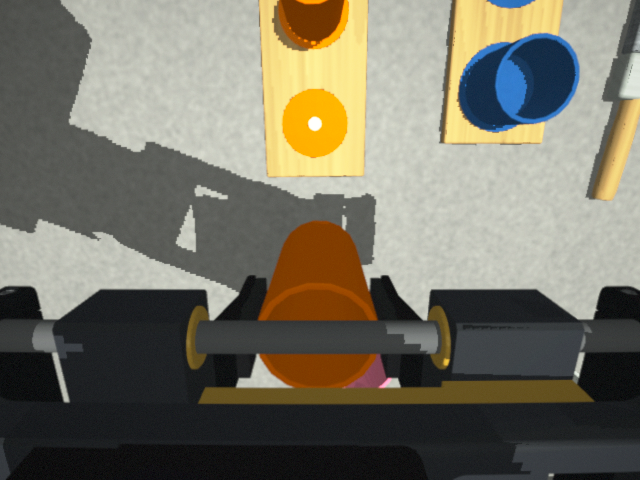

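The white dot is at (315,124). The held cup's rim centre is about (321,336), and the front edge of its foot is at (320,221).

```bash
python3 - <<'E'
from h import *
import pickle
c,o=pickle.load(open('w3.pkl','rb'));np.set_printoptions(precision=4,suppress=True)
T=lambda q:R.from_quat(o['tool_rot']).inv().apply(q-o['position'])*1000
z=o['position'][2]
for uv,h in [((315,124),.012),((321,284),z+.0142),((321,388),z+.0142),((258,334),z+.0142),((384,334),z+.0142),((320,221),z-.0858)]:
    p=onplane(c,uv,h,o);print(uv,p[0],T(p)[0])
E
```

```text
(315, 124) [0.4416 0.0045 0.012 ] [ 83.9579  -3.0955 217.3736]
(321, 284) [ 0.448  -0.0576  0.2436] [ 21.519    0.8532 -14.2049]
(321, 388) [ 0.45   -0.1048  0.2436] [-25.6834   0.935  -14.1937]
(258, 334) [ 0.4239 -0.0802  0.2436] [ -0.0335 -24.1575 -14.2062]
(384, 334) [ 0.474  -0.0782  0.2436] [ -0.0768  25.9424 -14.1933]
(320, 221) [ 0.4482 -0.0575  0.1436] [21.6636  0.9974 85.7951]
```

>>> drive_tool(
  deltas=[
    [[15,-1,0,0,0,0],[25,-1,0,0,0,0],[25,-1,0,0,0,0],[15,-1,0,0,0,0],[6,0,15,0,0,0],[0,0,25,0,0,0],[0,0,30,0,0,0],[0,0,25,0,0,0]],
  ],
)

```text
time: 8.4
position: [0.4403, 0.0074, 0.1336]
tool_rot: [0.692, 0.722, 0.0, 0.001]
ft_force: [0.5, -0.3, -0.7]
grip_width: 0.0502
grip_force: 12.0
```

>>> drive_tool(
  deltas=[
    [[0,0,15,0,0,0],[0,0,8,0,0,0],[0,0,0,0,0,0],[0,0,0,0,0,0],[0,0,0,0,0,0],[0,0,0,0,0,0]],
  ],
)

```text
time: 8.9
position: [0.4406, 0.0074, 0.1125]
tool_rot: [0.692, 0.722, 0.001, 0.001]
ft_force: [-1.2, 0.5, -1.2]
grip_width: 0.0502
grip_force: 12.0
```

```bash
python3 - <<'E'
from rig import eyes,sensors
import cv2,numpy as np
c=eyes.camera('scene');d=eyes.camera('side');w=eyes.camera('wrist')
a=c['img'][130:280,220:400];b=d['img'][220:390,300:430]
ims=[cv2.resize(a,(400,333)),cv2.resize(b,(255,333))]
cv2.imwrite('pics/p1.png',np.hstack(ims)[:,:,::-1]);print(sensors.get_obs()['position'])
E
```

```text
[0.44028648 0.0075727  0.11235589]
```

View pics/p1.png

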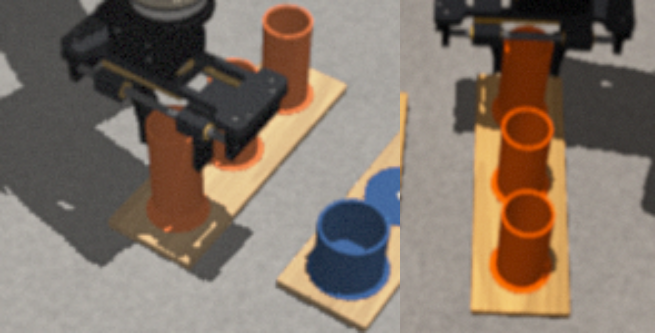

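The cup hangs over its spot about 14 mm up. Lowering gently.

>>> drive_tool(
  deltas=[
    [[0,0,4,0,0,0],[0,0,4,0,0,0],[0,0,3,0,0,0],[0,0,2,0,0,0],[0,0,0,0,0,0],[0,0,0,0,0,0],[0,0,0,0,0,0]],
  ],
)

```text
time: 9.63
position: [0.4398, 0.0077, 0.0984]
tool_rot: [0.692, 0.722, -0.0, -0.0]
ft_force: [-0.1, -0.5, -1.0]
grip_width: 0.0498
grip_force: 12.0
```

>>> drive_tool(
  deltas=[
    [[0,0,1,0,0,0],[0,0,0.5,0,0,0],[0,0,0,0,0,0],[0,0,0,0,0,0],[0,0,0,0,0,0]],
  ],
)

```text
time: 10.05
position: [0.4401, 0.0076, 0.0975]
tool_rot: [0.692, 0.722, 0.0, 0.0]
ft_force: [-0.7, 1.8, 5.3]
grip_width: 0.05
grip_force: 12.0
```

Contact at about 5 N. Opening the fingers, then rising.

>>> drive_tool(
  deltas=[
    [[0,0,0,0,0,0],[0,0,0,0,0,0],[0,0,0,0,0,0],[0,0,0,0,0,0],[0,0,0,0,0,0],[0,0,0,0,0,0],[0,0,0,0,0,0]],
  ],
  gripper=100,
)

```text
time: 10.63
position: [0.4397, 0.0077, 0.097]
tool_rot: [0.692, 0.722, -0.0, -0.0]
ft_force: [0.4, 0.7, -0.3]
grip_width: 0.0844
grip_force: 0.0
```

>>> drive_tool(
  deltas=[
    [[0,0,-10,0,0,0],[0,0,-20,0,0,0],[0,0,-30,0,0,0],[0,0,-30,0,0,0],[0,0,-30,0,0,0],[-30,10,-20,0,0,0],[-40,16,0,0,0,0],[-40,16,0,0,0,0]],
  ],
)

```text
time: 11.3
position: [0.4861, -0.0986, 0.2391]
tool_rot: [0.691, 0.723, 0.001, 0.002]
ft_force: [0.4, -0.7, -0.4]
grip_width: 0.087
grip_force: 0.0
```

>>> drive_tool(
  deltas=[
    [[-40,16,0,0,0,0],[-40,16,0,0,0,0],[-40,16,0,0,0,0],[-40,16,0,0,0,0],[-40,16,0,0,0,0],[-25,10,0,0,0,0],[0,0,0,0,0,0],[0,0,0,0,0,0]],
  ],
)

```text
time: 11.97
position: [0.5814, -0.3137, 0.236]
tool_rot: [0.693, 0.721, 0.0, -0.001]
ft_force: [0.2, 0.8, -0.8]
grip_width: 0.0868
grip_force: 0.0
```

```bash
python3 - <<'E'
from rig import eyes,sensors
from h import *
import pickle
for n,z in (('scene',.112),('side',.112)):
    c=eyes.camera(n);pickle.dump(c,open(n+'2.pkl','wb'))
for _ in range(3):eyes.camera('wrist')
o=sensors.get_obs();c=eyes.camera('wrist');pickle.dump((c,o),open('w4.pkl','wb'))
S=pickle.load(open('scene2.pkl','rb'))['img'];D=pickle.load(open('side2.pkl','rb'))['img']
top=np.hstack([cv2.resize(S[130:280,220:400],(360,300)),cv2.resize(D[220:390,300:430],(260,300))])
w=cv2.resize(c['img'],(400,300))
cv2.imwrite('pics/p2.png',np.vstack([top[:,:620],np.pad(w,((0,0),(0,220),(0,0)))])[:,:,::-1])
print(o['time'],o['position'],o['tool_rot'])
E
```

```text
12.2167 [ 0.58118764 -0.31077662  0.23712196] [ 6.91605339e-01  7.22275383e-01 -4.86457400e-07 -5.70235814e-04]
```

View pics/p2.png

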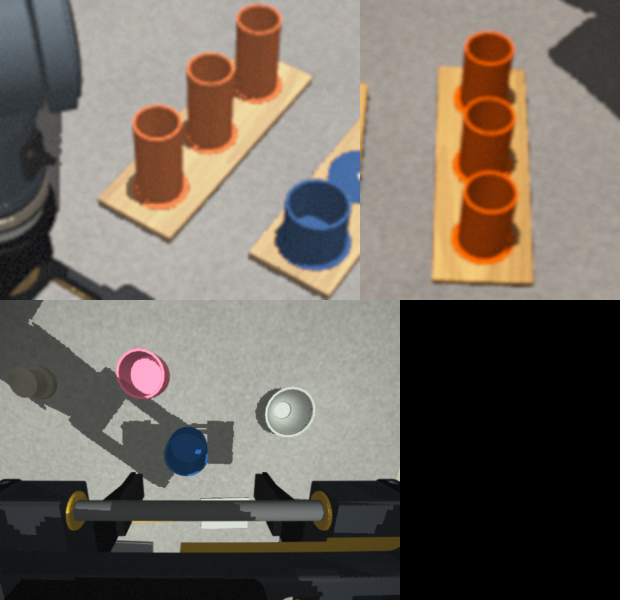

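The orange cup stands on its spot, in line with its neighbours. The blue cup shows in the wrist picture at about (298,240) full scale. Measuring it now.

```bash
cat > blue.py <<'E'
from h import *
from scipy.optimize import least_squares
def blue(c,o,bot=290):
    hsv=cv2.cvtColor(c['img'],cv2.COLOR_RGB2HSV)
    b=((hsv[:,:,0]>98)&(hsv[:,:,0]<125)&(hsv[:,:,1]>120)).astype(np.uint8);b[bot:]=0
    n,l,s,_=cv2.connectedComponentsWithStats(b);k=1+np.argmax(s[1:,4]);x,y,w,h,a=s[k];print(s[k])
    th=np.linspace(0,2*np.pi,200)
    def g(p):
        q=np.vstack([project(c,np.c_[p[0]+.033*np.cos(th),p[1]+.033*np.sin(th),0*th+z],o) for z in (.06,0)])
        return [q[:,0].min()-x,q[:,0].max()-(x+w),q[:,1].min()-y,q[:,1].max()-(y+h)]
    r=least_squares(g,[.564,-.338]);print(r.x,r.fun)
    print('tool',R.from_quat(o['tool_rot']).inv().apply(np.r_[r.x,.038]-o['position'])*1000)
E
python3 -c "
import pickle;from blue import *
c,o=pickle.load(open('w4.pkl','rb'));blue(c,o)"
```

```text
[ 263  203   70   79 4284]
[ 0.56342953 -0.33942098] [-0.66301236  0.66195043 -0.65473369  0.66907935]
tool [-28.01124815 -18.82634198 199.1138953 ]
```

>>> drive_tool(
  deltas=[
    [[-14,-9.5,0,0,0,0],[-14,-9.5,20,0,0,0],[0,0,35,0,0,0],[0,0,35,0,0,0],[0,0,20,0,0,0],[0,0,0,0,0,0],[0,0,0,0,0,0],[0,0,0,0,0,0]],
  ],
)

```text
time: 12.93
position: [0.565, -0.3415, 0.1288]
tool_rot: [0.692, 0.722, 0.0, 0.002]
ft_force: [0.9, -0.8, 0.0]
grip_width: 0.0867
grip_force: 0.0
```

```bash
python3 - <<'E'
from rig import eyes,sensors
from blue import *
for _ in range(3):eyes.camera('wrist')
o=sensors.get_obs();c=eyes.camera('wrist');print(o['position']);blue(c,o,319)
E
```

```text
[ 0.56510223 -0.34191972  0.12945095]
[ 263  190  106  114 9280]
[ 0.56369274 -0.33934242] [-0.58522788  0.58740095 -1.47318704  1.45047731]
tool [ 2.91356841 -1.59021545 91.43788898]
```

>>> drive_tool(
  deltas=[
    [[2.5,-1.5,10,0,0,0],[0,0,20,0,0,0],[0,0,25,0,0,0],[0,0,20,0,0,0],[0,0,10,0,0,0],[0,0,2,0,0,0],[0,0,0,0,0,0],[0,0,0,0,0,0]],
  ],
)

```text
time: 13.8
position: [0.5629, -0.3393, 0.0409]
tool_rot: [0.692, 0.722, 0.0, 0.001]
ft_force: [0.5, -0.0, 0.0]
grip_width: 0.0869
grip_force: 0.0
```

>>> drive_tool(
  deltas=[
    [[0,0,0,0,0,0],[0,0,0,0,0,0],[0,0,0,0,0,0],[0,0,0,0,0,0],[0,0,0,0,0,0],[0,0,0,0,0,0],[0,0,0,0,0,0]],
  ],
  gripper=55,
  squeeze=12,
)

```text
time: 14.38
position: [0.5626, -0.339, 0.0408]
tool_rot: [0.692, 0.722, 0.0, 0.001]
ft_force: [-0.1, 0.3, 4.8]
grip_width: 0.0663
grip_force: 12.0
```

>>> drive_tool(
  deltas=[
    [[0,0,-5,0,0,0],[0,0,-15,0,0,0],[0,0,-25,0,0,0],[0,0,-30,0,0,0],[0,0,-30,0,0,0],[0,0,-30,0,0,0],[0,0,-25,0,0,0],[10,2,-10,0,0,0]],
  ],
)

```text
time: 15.05
position: [0.5652, -0.3314, 0.2142]
tool_rot: [0.693, 0.721, -0.0, 0.004]
ft_force: [0.5, -0.8, -0.4]
grip_width: 0.0668
grip_force: 12.0
```

>>> drive_tool(
  deltas=[
    [[30,5,0,0,0,0],[40,6,0,0,0,0],[40,6,0,0,0,0],[40,6,0,0,0,0],[40,6,0,0,0,0],[40,6,0,0,0,0],[40,6,0,0,0,0],[40,6,0,0,0,0]],
  ],
)

```text
time: 15.72
position: [0.5963, -0.0141, 0.2087]
tool_rot: [0.692, 0.722, -0.001, -0.001]
ft_force: [0.9, -0.1, -0.6]
grip_width: 0.0667
grip_force: 12.0
```

>>> drive_tool(
  deltas=[
    [[40,6,0,0,0,0],[30,5,0,0,0,0],[15,3,0,0,0,0],[0,0,0,0,0,0],[0,0,0,0,0,0],[0,0,0,0,0,0],[0,0,0,0,0,0]],
  ],
)

```text
time: 16.3
position: [0.6077, 0.0675, 0.2095]
tool_rot: [0.693, 0.721, -0.001, -0.0]
ft_force: [0.2, -0.4, -0.4]
grip_width: 0.0663
grip_force: 12.0
```

```bash
python3 - <<'E'
from rig import eyes,sensors
from h import *
import pickle
for _ in range(2):eyes.camera('wrist')
o=sensors.get_obs();c=eyes.camera('wrist');pickle.dump((c,o),open('w5.pkl','wb'))
cv2.imwrite('pics/w5.png',c['img'][:,:,::-1]);print(o['position'],o['tool_rot'],project(c,[[.608,.148,.012]],o))
# white dot
hsv=cv2.cvtColor(c['img'],cv2.COLOR_RGB2HSV);m=((hsv[:,:,1]<40)&(hsv[:,:,2]>225)).astype(np.uint8)
n,l,s,ce=cv2.connectedComponentsWithStats(m)
for i in range(1,n):
    if 60<s[i,4]<600 and s[i,1]<300:
        p=onplane(c,ce[i],.012,o);print(s[i],ce[i],p,R.from_quat(o['tool_rot']).inv().apply(p-o['position'])*1000)
E
```

```text
[0.60801933 0.06724935 0.20980908] [ 6.92803567e-01  7.21126287e-01 -2.48831366e-04 -1.81585685e-04] [[322.00309779 127.35222739]]
[314 119  14  15 163] [320.57055215 126.04294479] [[0.60666904 0.14907604 0.012     ]] [[ 81.83151321   2.04840807 197.80108603]]
```

View pics/w5.png

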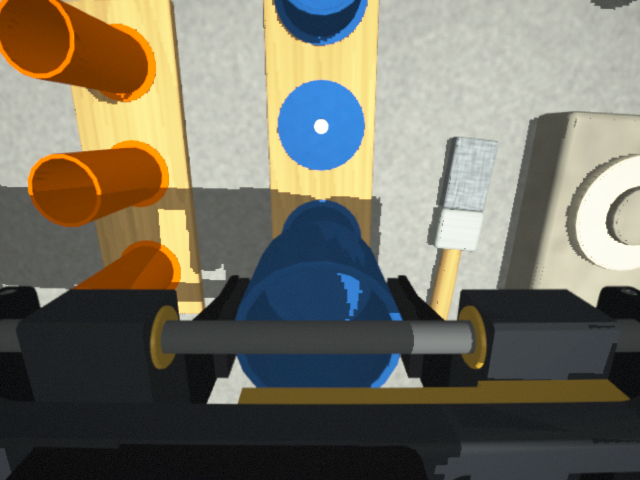

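The dot is at (320.6,126) and the cup is held centrally. I'll move over the spot and lower.

>>> drive_tool(
  deltas=[
    [[12,0.5,0,0,0,0],[25,0.5,0,0,0,0],[25,0.5,0,0,0,0],[15,0,0,0,0,0],[5,0,15,0,0,0],[0,0,25,0,0,0],[0,0,30,0,0,0],[0,0,30,0,0,0]],
  ],
)

```text
time: 17.12
position: [0.6068, 0.1513, 0.1099]
tool_rot: [0.692, 0.722, 0.001, 0.001]
ft_force: [0.6, -0.4, -1.1]
grip_width: 0.0666
grip_force: 12.0
```

>>> drive_tool(
  deltas=[
    [[0,0,25,0,0,0],[0,0,12,0,0,0],[0,0,5,0,0,0],[0,0,0,0,0,0],[0,0,0,0,0,0],[0,0,0,0,0,0]],
  ],
)

```text
time: 17.62
position: [0.6077, 0.1506, 0.0698]
tool_rot: [0.692, 0.722, 0.001, 0.001]
ft_force: [0.4, 0.3, -1.1]
grip_width: 0.0664
grip_force: 12.0
```

>>> drive_tool(
  deltas=[
    [[0,0,4,0,0,0],[0,0,4,0,0,0],[0,0,3,0,0,0],[0,0,0,0,0,0],[0,0,0,0,0,0],[0,0,0,0,0,0]],
  ],
)

```text
time: 18.12
position: [0.6062, 0.1505, 0.057]
tool_rot: [0.692, 0.722, -0.0, -0.0]
ft_force: [0.8, 0.6, -0.7]
grip_width: 0.0664
grip_force: 12.0
```

>>> drive_tool(
  deltas=[
    [[0,0,2,0,0,0],[0,0,1.5,0,0,0],[0,0,1,0,0,0],[0,0,0,0,0,0],[0,0,0,0,0,0],[0,0,0,0,0,0]],
  ],
)

```text
time: 18.62
position: [0.6063, 0.1505, 0.0528]
tool_rot: [0.692, 0.722, 0.0, 0.0]
ft_force: [-0.9, 0.0, 3.3]
grip_width: 0.0661
grip_force: 12.0
```

Foot contact felt at 3.3 N. Releasing and retreating straight up.

>>> drive_tool(
  deltas=[
    [[0,0,0,0,0,0],[0,0,0,0,0,0],[0,0,0,0,0,0],[0,0,0,0,0,0],[0,0,0,0,0,0],[0,0,0,0,0,0],[0,0,0,0,0,0]],
  ],
  gripper=100,
)

```text
time: 19.2
position: [0.6062, 0.1505, 0.0525]
tool_rot: [0.692, 0.722, -0.0, -0.0]
ft_force: [-0.2, 0.0, -0.6]
grip_width: 0.087
grip_force: 0.0
```

>>> drive_tool(
  deltas=[
    [[0,0,-8,0,0,0],[0,0,-20,0,0,0],[0,0,-30,0,0,0],[0,0,-40,0,0,0],[0,0,-40,0,0,0],[-30,0,-20,0,0,0],[-40,0,0,0,0,0],[-40,0,0,0,0,0]],
  ],
)

```text
time: 19.87
position: [0.6121, 0.0404, 0.214]
tool_rot: [0.691, 0.723, 0.002, 0.003]
ft_force: [-0.5, -0.9, -0.4]
grip_width: 0.0869
grip_force: 0.0
```

>>> drive_tool(
  deltas=[
    [[-40,0,0,0,0,0],[-40,0,0,0,0,0],[-40,0,0,0,0,0],[-20,0,0,0,0,0],[0,0,0,0,0,0],[0,0,0,0,0,0],[0,0,0,0,0,0],[0,0,0,0,0,0]],
  ],
)

```text
time: 20.53
position: [0.6164, -0.0977, 0.2107]
tool_rot: [0.692, 0.722, 0.0, -0.0]
ft_force: [-0.3, -0.0, 0.4]
grip_width: 0.0868
grip_force: 0.0
```

```bash
python3 - <<'E'
from rig import eyes,sensors
import cv2,numpy as np
c=eyes.camera('scene')['img'];d=eyes.camera('side')['img']
ims=[cv2.resize(c[120:290,250:470],(440,340)),cv2.resize(d[220:410,230:400],(340,380))[:340]]
cv2.imwrite('pics/p3.png',np.hstack(ims)[:,:,::-1]);o=sensors.get_obs();print(o['position'],o['time'])
E
```

```text
[ 0.61662286 -0.09759819  0.21066533] 20.6333
```

View pics/p3.png

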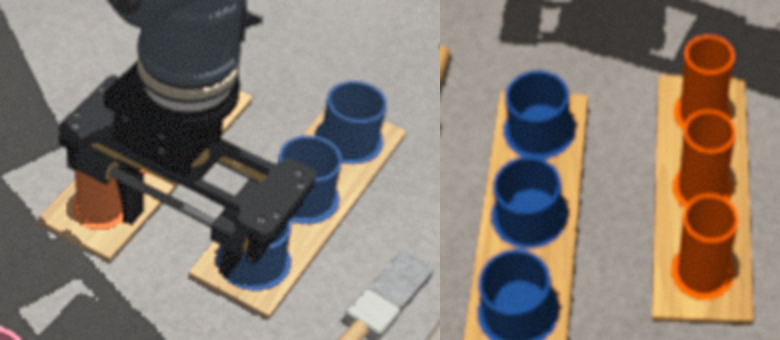

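Both rows are full and upright. The placed cups sit centred on their spots, in line with their neighbours, and the gripper is clear.

```bash
python3 -c "
from rig import ticket
print(ticket.hand_in())"
```

```text
the job is handed in; nothing more can be done
None
```

I separated the cups and set each one upright on its free spot, left the cups already in the rows alone, and handed the job in at about 21 s; the hand-in returned no verdict.

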